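Book out a picked order at the parts counter

ROBOT

A 7-joint arm with a two-finger parallel gripper is mounted at the origin on the work surface. World frame = base frame: x ahead of the robot, y to its left, z up, the work surface at z = 0. Lengths are in m, angles in rad, forces in N, time in s.
With the tool pointing down it reaches from about 0.4 to 0.925 m from the base axis. Payload 5.6 kg.
Tool frame: the origin (TCP) lies midway between the tips of the shut fingers; the grasp point (between the pads) lies 19 mm behind it; z points along the fingers, y is the line along which they close (so a half turn about z gives the same grasp; the last joint's range is limited). The gripper opens to 85 mm and grips with 20 to 120 N. Pads are 22 mm wide; open, the fingers measure 114 mm over their backs; the gripper's body (76 mm by 85 mm) begins 54 mm behind the grasp point. The pads swing forward as they close: fully open they stand 13 mm farther back than shut.
Start: joints at [-0.043, 0.468, -0.012, 1.603, 0.006, 1.071, -0.056], TCP at [0.65, -0, 0.231] pointing down, gripper open.
Joint ranges: [-2.53, 2.53], [-0.31, 2.02], [-1.57, 1.55], [0.28, 2.44], [-1.29, 4.43], [0.15, 1.84], [-2.92, 2.92]. Speed limits (rad/s): [2.57, 2.57, 3.14, 3.14, 3.14, 3.14, 3.14].

INTERFACE

Orientations are given as a rotation vector (axis times angle).
In Python, from plant import get_state, camera, camera_model, manip, spot_in, trace gives the robot as it stands.
- The arm moves only by the tool move_arm, never from a script. Its arguments are lists of equal length, an entry for each row: "jaw": the closure, from -1 (fully open) to 1 (shut), so that 0 is half open; "delta_pos": the shift along the tool's x, y, z as a fraction of full scale, a list of three; "turn": the turn, a rotation vector about the tool's x, y, z as a fraction of full scale, a list of three. In form: {"jaw": [jaw, ...], "delta_pos": [[x, y, z], ...], "turn": [[wx, wy, wz], ...]}. A call has 1 to 8 rows; each row is the pose to reach, as a shift and turn from the pose commanded when the call began, along the tool's axes at that moment, turning the shorter way round; what a row does not reach only later rows make up. Full scale, the value 1, is 400 mm for a shift and 180 degrees for a turn. A row lasts 1/8 s, in which the tool goes at most 62.5 mm and 10.7 degrees, less where a joint would pass 70% of its speed; a pose out of reach is approached as far as the arm can. A call with a number of a shift or a turn outside -1 to 1 is refused whole. A call with a gripper value outside its range is refused whole. The fingers move at their own pace and stop on an object; "grip_force" is the grip in N (left out, the last holds). Time passes only in rows, so rows that repeat a pose let the fingers close. It gives the time, the measured TCP pose, the force, the opening and the grip force at its end, in the units of the state.
- get_state(): the state, without advancing time (a new reading comes with each control period).
- camera(name): name is "scene" or "side" or "wrist"; returns the picture (480x640x3 uint8, blue, green, red); there is no depth.
- camera_model(name): a dict with "vfov" (degrees; the focal length in pixels is half the picture's height over the tangent of half this angle, whatever the lens; pixels are square), "cx", "cy" (the principal point, pixels), "distortion" ([k1, k2, p1, p2, k3] as OpenCV has them; the pictures are not rectified), "world_from_camera" (4x4, takes a point from camera to world coordinates). Camera axes: x right, y down, z forward; pixel columns grow to the right and rows downward; lengths in m; the calibration is good to about 2 mm. A picture is of the moment at which its call begins: read the wrist's pose just before it. camera_model takes no time and is no camera call; for the wrist camera it gives the pose at the moment of the call.
- manip.sign_off(): hands the job in; it is judged then, once.
Trained networks look in the newest picture that a camera, given by its name, has taken for a name from the list of things; names that differ only in an ending like _2 or _b are one class to them, and where a whole thing is asked for, a point or a joint stands for the part that bears it (a point fixed in the world has none). Each returns a list of dicts, best first, with "confidence" (0 to 1); they miss things now and then, are a little off and sometimes report something else, mostly with a low value. They report only what shows in the picture. A call takes as long as a camera call. They do not tell look-alikes from the thing itself.
- spot_in(camera, query): "rect" ([centre column, centre row, width, height] in pixels, round what is visible of it).
- trace(camera, query): "region" (480x640 bool, what is visible of it) and "rect" ([centre column, centre row, width, height] in pixels, round what is visible of it).
The state is a dict: "time": time; "joint_pos": joint angles; "dq": joint speeds; "joint_efforts": joint torques, N m; "position": TCP position; "ee_rot": TCP orientation; "wrist_force": force on the tool from outside, world axes, zero at the start; "torque": the same for the moment, N m; "width": finger opening in m; "finger_force": force on a finger pad.
Only numpy, scipy, OpenCV 4.12 (cv2) and the standard library are available. Lean on these libraries where they do the work, as an engineer would, in place of code of your own. Each camera call takes 0.05 s, during which the arm holds its last target. There are 200 camera calls.

TASK

Book out the picked order on the stock rack, in this order: press the yellow key behind the bin of brass bushings fully down, then the yellow key behind the bin of black sealing rings fully down, and then press the green button on the grey terminal fully down and let it come up again. Leave the keys of the other two bins up; do not pick up or push the terminal about, and leave the carton, bearing, jar and mug where they stand.

Things in the scene. Friction and masses are not known exactly. Their poses are not given: they have to be found in the camera images.
- bin_brass_mid (a point): Middle of the opening region of the blue bin that holds brass bushings (yellow-gold sleeves, 25 mm across). Bin: fixed, open on top, 145 x 112 x 55 mm, rim 63 mm above the counter; this point is 43 mm above the counter. Local +x points from the bin to its own key pod, local z up.
- key_brass_top (a point): Centre of the top face of the yellow square key (28 x 28 mm, in a black pod 50 x 60 mm whose top is 93 mm above the counter) belonging to the bin of brass bushings (yellow-gold sleeves, 25 mm across): on the rail directly behind that bin (on the side away from the robot), 104 mm along +x from the bin's middle point. The face is 103 mm above the counter when the key is up, 95 mm when it is down. Local z points up.
- key_brass (a joint): Travel of that key in m: 0 is up (as at the start), 0.008 is fully down. It slides straight down against about 3 N, stays at whatever depth it is pushed to, and does not spring back.
- bin_rings_mid (a point): Middle of the opening region of the blue bin that holds black sealing rings (33 mm across). Bin: fixed, open on top, 145 x 112 x 55 mm, rim 63 mm above the counter; this point is 43 mm above the counter. Local +x points from the bin to its own key pod, local z up.
- key_rings_top (a point): Centre of the top face of the yellow square key (28 x 28 mm, in a black pod 50 x 60 mm whose top is 93 mm above the counter) belonging to the bin of black sealing rings (33 mm across): on the rail directly behind that bin (on the side away from the robot), 104 mm along +x from the bin's middle point. The face is 103 mm above the counter when the key is up, 95 mm when it is down. Local z points up.
- key_rings (a joint): Travel of that key in m: 0 is up (as at the start), 0.008 is fully down. It slides straight down against about 3 N, stays at whatever depth it is pushed to, and does not spring back.
- bin_bolts_mid (a point): Middle of the opening region of the blue bin that holds steel hexagon bolts. Bin: fixed, open on top, 145 x 112 x 55 mm, rim 63 mm above the counter; this point is 43 mm above the counter. Local +x points from the bin to its own key pod, local z up.
- key_bolts_top (a point): Centre of the top face of the yellow square key (28 x 28 mm, in a black pod 50 x 60 mm whose top is 93 mm above the counter) belonging to the bin of steel hexagon bolts: on the rail directly behind that bin (on the side away from the robot), 104 mm along +x from the bin's middle point. The face is 103 mm above the counter when the key is up, 95 mm when it is down. Local z points up.
- key_bolts (a joint): Travel of that key in m: 0 is up (as at the start), 0.008 is fully down. It slides straight down against about 3 N, stays at whatever depth it is pushed to, and does not spring back.
- bin_caps_mid (a point): Middle of the opening region of the blue bin that holds orange plastic caps (29 mm across). Bin: fixed, open on top, 145 x 112 x 55 mm, rim 63 mm above the counter; this point is 43 mm above the counter. Local +x points from the bin to its own key pod, local z up.
- key_caps_top (a point): Centre of the top face of the yellow square key (28 x 28 mm, in a black pod 50 x 60 mm whose top is 93 mm above the counter) belonging to the bin of orange plastic caps (29 mm across): on the rail directly behind that bin (on the side away from the robot), 104 mm along +x from the bin's middle point. The face is 103 mm above the counter when the key is up, 95 mm when it is down. Local z points up.
- key_caps (a joint): Travel of that key in m: 0 is up (as at the start), 0.008 is fully down. It slides straight down against about 3 N, stays at whatever depth it is pushed to, and does not spring back.
- terminal: Loose grey order terminal, 110 x 140 x 47 mm, about 0.9 kg, on rubber feet, lying on the counter to the right of the bins as the robot sees them. Origin: centre of its underside; z up. The green button stands 15 mm towards -x of its centre, in its own axes.
- done_button_top (a point): Centre of the top face of the round green button (32 mm across, in a black collar 48 mm across) on the terminal; 65 mm above the counter when released. The collar's top is 59 mm above the counter, and the face goes down flush with it.
- done_button (a joint): Travel of the green button in m: 0 released, 0.006 fully down. Spring return; it needs about 1.5 N to start and 5 N to be held fully down.
- carton: Bystander: loose cardboard carton with a red band, 90 x 70 x 45 mm, beyond the rail. Origin: centre of its underside.
- bearing: Bystander: loose steel bearing ring, 56 mm across, 16 mm high, lying flat beyond the terminal. Origin: centre of its underside.
- grease_jar: Bystander: loose jar with a red label and black lid, 56 mm across, 70 mm high, on the robot's side of the terminal. Origin: centre of its underside.
- mug: Bystander: loose white mug, 76 mm across, 85 mm high, handle on its +y side, beyond the rail. Origin: centre of its underside.
Things that resemble listed ones, but are neither listed nor needed, are in the scene too. Leave any turquoise look-alike of the terminal alone.

How it is judged:
On the way, in this order (a step that is already met when the one before it is completed fails the run):
1. the key of the brass bushings is down (at least 6 of 8 mm) (value of joint key_brass above 0.006 m), for 0.05 s.
2. then the key of the sealing rings is down (at least 6 of 8 mm) (value of joint each of key_brass, key_rings above 0.006 m), for 0.05 s.
3. then the green button is pressed (at least 4 of 6 mm) (value of joint done_button above 0.004 m), for 0.03 s.
At the end, for the whole second after the job is handed in: The keys of the brass bushings and of the sealing rings are down (6 mm or more), the keys of the bolts and caps are up (less than 3 mm), the green button has come up again (less than 1.5 mm), the terminal rests within 25 mm and each bystander within 20 mm of where it started (all of step 2 and value of joint done_button below 0.0015 m and value of joint each of key_bolts, key_caps below 0.003 m and distance of terminal from where it was at the start of the episode below 0.025 m and linear speed of terminal below 0.02 m/s and distance of each of carton, bearing, grease_jar, mug from where it was at the start of the episode below 0.02 m); the robot touches nothing.
It fails at once if the key of the sealing rings is pressed (3 mm) before the key of the bushings is down (6 mm) (value of joint key_rings above 0.003 m and value of joint key_brass below 0.006 m).
It fails at once if the green button is pressed (3 mm) before both keys are down (6 mm) (value of joint done_button above 0.003 m and value of joint any of key_brass, key_rings below 0.006 m).
It fails at once if the key of the bolts or of the caps is pressed (3 mm) (value of joint any of key_bolts, key_caps above 0.003 m).
It fails at once if the terminal is lifted, carried or shoved more than 25 mm (distance of terminal from where it was at the start of the episode above 0.025 m).
It fails at once if a bystander (carton, bearing, jar, mug) is lifted, knocked over or moved more than 20 mm (distance of any of carton, bearing, grease_jar, mug from where it was at the start of the episode above 0.02 m or angle between any of carton, bearing, grease_jar, mug's own z axis and vertical above 0.4 rad).
It also fails if it takes over 45 s, if anything falls off the work surface, if the arm or the gripper's body presses on something with over 40 N, if the wrist force passes 120 N, or if a joint passes its speed limit or range.

## Working session

There is one attempt and no reset: what is moved stays moved. The work goes in short steps, Python scripts to look and compute and a tool call to move; the robot and the scene stay as the last step left them, time stands still between calls to the robot, and variables do not carry over. Pictures are saved under pics/ and viewed, at most 10 in all, crops included, and the job is handed in when it is done.

Besides the shell and the picture viewer there is one more tool, called as name(argument=value, ...), one argument or row to a line, values as JSON. move_arm: Moves the arm, as the interface text tells. Its arguments: {"type":"object","properties":{"jaw":{"type":"array","items":{"type":"number"}},"delta_pos":{"type":"array","items":{"type":"array","items":{"type":"number","minimum":-1,"maximum":1}}},"turn":{"type":"array","items":{"type":"array","items":{"type":"number","minimum":-1,"maximum":1}}},"grip_force":{"type":"number"}},"required":["jaw","delta_pos","turn"]}

```bash
mkdir -p pics; cat > h.py <<'E'
import numpy as np, cv2
from plant import get_state, camera, camera_model, manip, spot_in, trace
def K(m):
    f=240/np.tan(np.radians(m["vfov"])/2); return np.array([[f,0,m["cx"]],[0,f,m["cy"]],[0,0,1.]])
def ray(m,uv,z):
    p=cv2.undistortPoints(np.array([[uv]],float),K(m),np.array(m["distortion"],float))[0,0]
    T=np.array(m["world_from_camera"]); d=T[:3,:3]@np.array([p[0],p[1],1]); o=T[:3,3]
    return o+d*(z-o[2])/d[2]
def proj(m,P):
    T=np.linalg.inv(np.array(m["world_from_camera"]))
    return cv2.projectPoints(np.array([P],float),cv2.Rodrigues(T[:3,:3])[0],T[:3,3],K(m),np.array(m["distortion"],float))[0][0,0]
E
python3 - <<'E'
from h import *
for c in ["scene","side"]:
    im=camera(c); cv2.imwrite(f"pics/{c}0.png",im); m=camera_model(c)
    print(c,np.round(np.array(m["world_from_camera"])[:3,3],2))
    for q,z in [("bin_brass_mid",.043),("key_brass_top",.103),("key_rings_top",.103),("done_button_top",.065),("terminal",.03)]:
        for r in spot_in(c,q)[:6]: print(q,round(r["confidence"],2),np.round(r["rect"]),np.round(ray(m,r["rect"][:2],z),3))
print(get_state()["time"],get_state()["ee_rot"])
E
```

```text
scene [ 1.06 -0.73  0.63]
bin_brass_mid 0.75 [386. 170.  80.  34.] [0.467 0.317 0.043]
bin_brass_mid 0.25 [321. 209.  89.  38.] [0.454 0.031 0.043]
key_rings_top 0.64 [314. 226.  18.  17.] [ 0.549 -0.108  0.103]
done_button_top 0.81 [110. 314.  19.  14.] [ 0.409 -0.505  0.065]
done_button_top 0.68 [395. 332.  17.  15.] [ 0.82  -0.229  0.065]
done_button_top 0.66 [219. 264.  22.  14.] [ 0.451 -0.29   0.065]
terminal 0.82 [108. 337. 103.  74.] [ 0.418 -0.525  0.03 ]
terminal 0.73 [405. 350.  80.  79.] [ 0.839 -0.222  0.03 ]
side [ 0.48 -1.14  1.14]
bin_brass_mid 0.68 [276. 166.  71.  36.] [0.489 0.292 0.043]
key_brass_top 0.5 [305. 155.   6.   7.] [0.571 0.252 0.103]
key_brass_top 0.16 [367. 322.  21.  25.] [ 0.652 -0.345  0.103]
key_rings_top 0.55 [305. 249.  11.  10.] [ 0.542 -0.115  0.103]
key_rings_top 0.54 [275. 226.  80.  40.] [ 0.475 -0.027  0.103]
done_button_top 0.71 [270. 320.  13.  11.] [ 0.448 -0.289  0.065]
done_button_top 0.59 [255. 410.  20.  16.] [ 0.41  -0.509  0.065]
terminal 0.83 [432. 296.  78.  68.] [ 0.829 -0.229  0.03 ]
terminal 0.56 [256. 427.  89.  90.] [ 0.409 -0.526  0.03 ]
terminal 0.27 [275. 226.  79.  36.] [0.473 0.051 0.03 ]
0.6 [2.22151087e+00 2.22129853e+00 2.92824761e-05]
```

View pics/scene0.png

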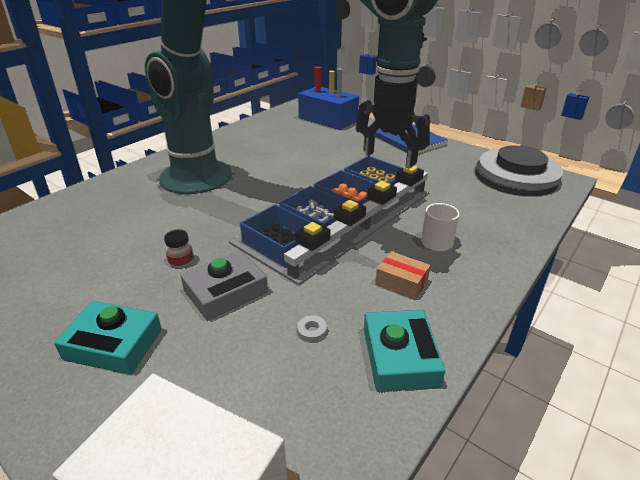

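View pics/side0.png

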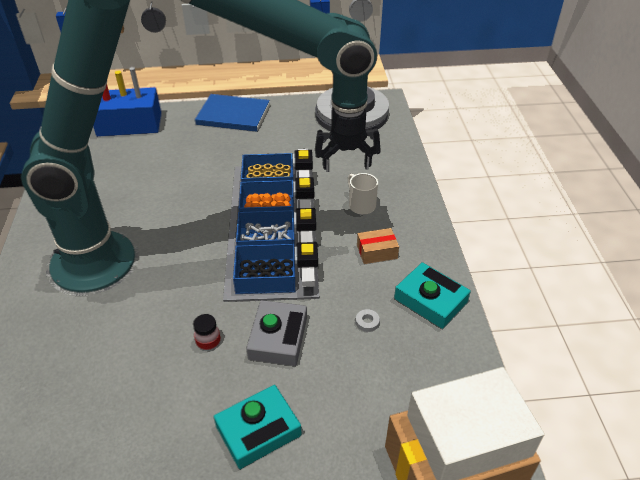

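The scene picture shows four bins from near to far: rings (270,233), bolts (315,210), caps (350,190) and brass (378,173). Their keys are at (314,229), (350,207), (382,185) and (411,170). In the side picture the same keys are at (307,248), (306,214), (305,184) and (304,155).

Terminal candidates in the side picture are grey (277,330) and turquoise (258,425) and (432,295). Only the grey one, with its button at (270,322), fits the description. Next I'll measure by colour and confirm in a crop.

```bash
python3 - <<'E'
from h import *
P={"scene":dict(rings=(314,229),bolts=(350,207),caps=(382,185),brass=(411,170),btn=(219,266)),
"side":dict(rings=(307,248),bolts=(306,214),caps=(305,184),brass=(304,155),btn=(270,321))}
for c in P:
    im=cv2.imread(f"pics/{c}0.png"); m=camera_model(c); h=cv2.cvtColor(im,cv2.COLOR_BGR2HSV)
    for k,(u,v) in P[c].items():
        lo,hi=((45,90,60),(75,255,255)) if k=="btn" else ((20,110,150),(35,255,255))
        M=cv2.inRange(h,lo,hi); W=np.zeros_like(M); W[v-13:v+14,u-13:u+14]=1
        n,l,s,ce=cv2.connectedComponentsWithStats(M*W)
        i=1+np.argmax(s[1:,4]); z=.065 if k=="btn" else .103
        print(c,k,s[i],np.round(ce[i],1),np.round(ray(m,ce[i],z-.001),4))
a=cv2.resize(cv2.imread("pics/side0.png")[140:370,220:330],None,fx=2.6,fy=2.6,interpolation=3)
b=cv2.resize(cv2.imread("pics/scene0.png")[150:310,180:440],None,fx=1.9,fy=1.9,interpolation=3)
o=np.zeros((598,790,3),np.uint8);o[:a.shape[0],:a.shape[1]]=a;o[:b.shape[0],290:290+b.shape[1]]=b
cv2.imwrite("pics/crop1.png",o)
print(get_state()["position"])
E
```

```text
scene rings [304 222  17  10 100] [312.2 226.4] [ 0.5453 -0.1108  0.102 ]
scene bolts [342 200  16   8  79] [349.8 203.5] [0.5521 0.0146 0.102 ]
scene caps [375 180  15   9  75] [382. 184.] [0.5591 0.1394 0.102 ]
scene brass [409 166   8   5  26] [412.6 168.2] [0.5748 0.2623 0.102 ]
scene btn [210 258  17  13 165] [218.5 264. ] [ 0.4485 -0.2891  0.064 ]
side rings [301 244  12   8  93] [306.7 247.5] [ 0.5453 -0.1097  0.102 ]
side bolts [300 209  11   8  83] [305.3 212.4] [0.5522 0.0146 0.102 ]
side caps [299 178  11   7  74] [304.1 181. ] [0.5592 0.1395 0.102 ]
side brass [299 150   9   6  53] [303.1 152.5] [0.5666 0.266  0.102 ]
side btn [263 314  15  13 158] [269.8 319.9] [ 0.4483 -0.2883  0.064 ]
[ 6.50010878e-01 -5.90127021e-05  2.31303430e-01]
```

View pics/crop1.png

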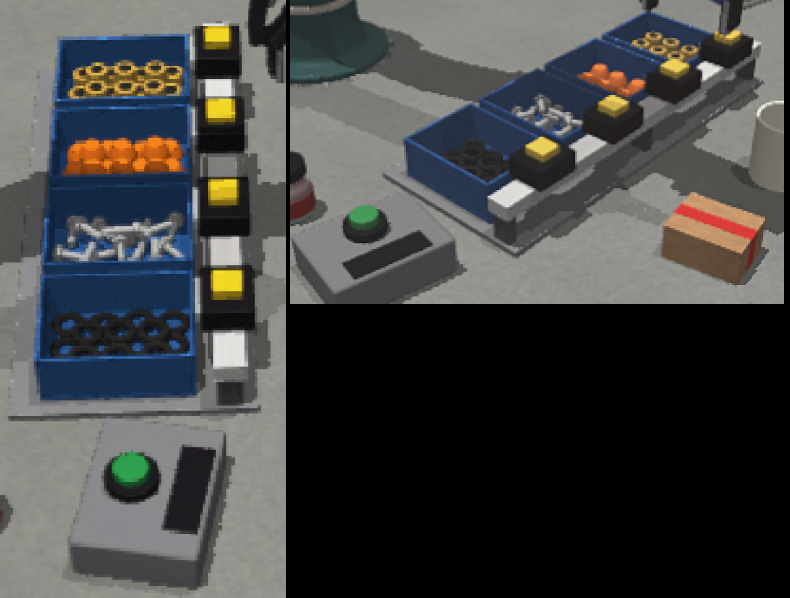

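The crop confirms it: the brass bin has the far key, the rings bin has the key nearest the terminal, and the grey terminal carries the green button. The keys lie on a line with even 125 mm spacing, which puts brass at (0.566, 0.265) and rings at (0.545, -0.110). The button is at (0.448, -0.289).

The tool axes map as x→world y, y→world x, z→down.

move_arm(
  jaw=[1, 1, 1, 1, 1, 1, 1, 1],
  delta_pos=[
    [0.15, -0.05, 0],
    [0.3, -0.1, 0],
    [0.45, -0.15, 0],
    [0.6, -0.19, 0.05],
    [0.66, -0.21, 0.15],
    [0.66, -0.21, 0.2],
    [0.66, -0.21, 0.2],
    [0.66, -0.21, 0.2],
  ],
  turn=[
    [0, 0, 0],
    [0, 0, 0],
    [0, 0, 0],
    [0, 0, 0],
    [0, 0, 0],
    [0, 0, 0],
    [0, 0, 0],
    [0, 0, 0],
  ],
)

```text
time: 1.6
position: [0.5677, 0.2625, 0.1525]
ee_rot: [2.224, 2.217, 0.002]
wrist_force: [0.7, 0.1, -0.4]
width: 0.0001
finger_force: 0.0
```

```bash
python3 - <<'E'
from h import *
s=get_state(); print(s["time"],s["position"],s["width"],s["wrist_force"])
m=camera_model("wrist"); im=camera("wrist"); o=im.copy()
for P in [(.566,.2645,.103),(.559,.1395,.103),s["position"]]:
    p=proj(m,P); print(p); cv2.drawMarker(o,tuple(int(x) for x in np.clip(p,-2000,2000)),(255,0,255),0,15,1)
cv2.imwrite("pics/w1.png",o)
E
```

```text
1.6 [0.56768503 0.26248008 0.15248746] 0.00012959805710212964 [ 0.74447223  0.05460592 -0.37154265]
[310.61313118 266.01847287]
[301.24155025 437.38984642]
[313.97703806 308.6931743 ]
```

View pics/w1.png

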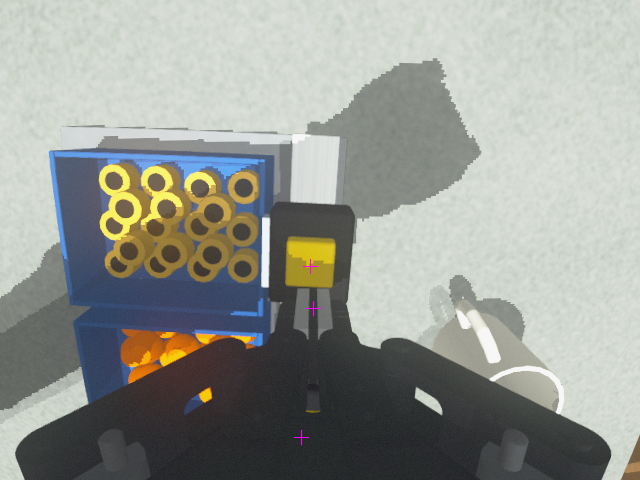

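The wrist view shows the brass bin with its key at (310,263), and the projected target lies on it. I'm pressing down now.

move_arm(
  jaw=[1, 1, 1, 1, 1, 1],
  delta_pos=[
    [0, 0, 0.08],
    [0, 0, 0.115],
    [0, 0, 0.13],
    [0, 0, 0.14],
    [0, 0, 0.143],
    [0, 0, 0.143],
  ],
  turn=[
    [0, 0, 0],
    [0, 0, 0],
    [0, 0, 0],
    [0, 0, 0],
    [0, 0, 0],
    [0, 0, 0],
  ],
)

```text
time: 2.4
position: [0.5666, 0.2636, 0.0951]
ee_rot: [2.221, 2.22, 0.001]
wrist_force: [-2.3, -4.0, 4.9]
width: 0.0001
finger_force: 2.6
```

move_arm(
  jaw=[1, 1, 1],
  delta_pos=[
    [0, 0, 0.005],
    [0, 0, 0.008],
    [0, 0, 0.008],
  ],
  turn=[
    [0, 0, 0],
    [0, 0, 0],
    [0, 0, 0],
  ],
)

```text
time: 2.78
position: [0.5668, 0.2637, 0.0947]
ee_rot: [2.221, 2.22, 0.002]
wrist_force: [-7.7, -6.5, 21.8]
width: -0.0004
finger_force: 11.6
```

It bottomed out at 22 N. I'm lifting and moving to the rings key.

move_arm(
  jaw=[1, 1, 1, 1, 1, 1, 1, 1],
  delta_pos=[
    [0, 0, -0.15],
    [-0.1, 0, -0.17],
    [-0.25, -0.015, -0.17],
    [-0.4, -0.02, -0.17],
    [-0.55, -0.03, -0.17],
    [-0.7, -0.04, -0.17],
    [-0.85, -0.05, -0.17],
    [-0.936, -0.052, -0.17],
  ],
  turn=[
    [0, 0, 0],
    [0, 0, 0],
    [0, 0, 0],
    [0, 0, 0],
    [0, 0, 0],
    [0, 0, 0],
    [0, 0, 0],
    [0, 0, 0],
  ],
)

```text
time: 3.78
position: [0.5452, -0.1138, 0.1594]
ee_rot: [2.224, 2.216, 0.001]
wrist_force: [0.6, -0.2, -0.2]
width: 0.0
finger_force: 0.0
```

move_arm(
  jaw=[1, 1],
  delta_pos=[
    [0, 0, 0.02],
    [0, 0, 0.02],
  ],
  turn=[
    [0, 0, 0],
    [0, 0, 0],
  ],
)

```text
time: 4.03
position: [0.5451, -0.109, 0.1503]
ee_rot: [-2.219, -2.222, -0.001]
wrist_force: [-0.1, -0.4, -0.1]
width: -0.0002
finger_force: 0.0
```

```bash
python3 - <<'E'
from h import *
s=get_state(); print(s["time"],s["position"],s["wrist_force"])
m=camera_model("wrist"); im=camera("wrist"); o=im.copy()
for P in [(.5453,-.110,.103)]:
    p=proj(m,P); print(p); cv2.drawMarker(o,tuple(int(x) for x in p),(255,0,255),0,15,1)
cv2.imwrite("pics/w2.png",np.hstack([cv2.resize(o,(400,300)),cv2.resize(camera("side")[120:390,180:540],(400,300))]))
E
```

```text
4.025 [ 0.54511399 -0.10900994  0.15031698] [-0.09818402 -0.42138814 -0.0854009 ]
[314.09854372 272.34063549]
```

View pics/w2.png

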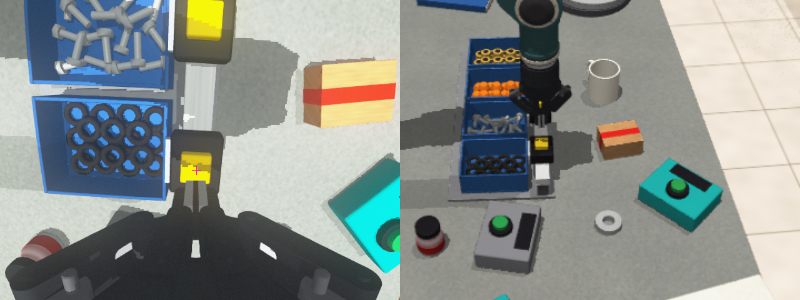

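The wrist picture shows the rings bin with its key at about (195,170) in the half-size view, under the marker. Pressing now, then lifting.

move_arm(
  jaw=[1, 1, 1, 1, 1, 1, 1],
  delta_pos=[
    [0, 0, 0.08],
    [0, 0, 0.115],
    [0, 0, 0.13],
    [0, 0, 0.14],
    [0, 0, 0.147],
    [0, 0, 0.15],
    [0, 0, 0.15],
  ],
  turn=[
    [0, 0, 0],
    [0, 0, 0],
    [0, 0, 0],
    [0, 0, 0],
    [0, 0, 0],
    [0, 0, 0],
    [0, 0, 0],
  ],
)

```text
time: 5.0
position: [0.5456, -0.1097, 0.0946]
ee_rot: [2.221, 2.222, 0.002]
wrist_force: [-10.9, 4.6, 27.2]
width: -0.0001
finger_force: 13.3
```

Bottomed at 27 N. Moving on to the green button.

move_arm(
  jaw=[1, 1, 1, 1, 1, 1, 1],
  delta_pos=[
    [0, 0, -0.15],
    [-0.1, -0.05, -0.15],
    [-0.22, -0.12, -0.15],
    [-0.34, -0.18, -0.13],
    [-0.447, -0.242, -0.07],
    [-0.447, -0.242, -0.05],
    [-0.447, -0.242, -0.05],
  ],
  turn=[
    [0, 0, 0],
    [0, 0, 0],
    [0, 0, 0],
    [0, 0, 0],
    [0, 0, 0],
    [0, 0, 0],
    [0, 0, 0],
  ],
)

```text
time: 5.88
position: [0.4486, -0.289, 0.1107]
ee_rot: [-2.222, -2.221, -0.0]
wrist_force: [0.7, 0.7, -0.1]
width: 0.0003
finger_force: 0.0
```

```bash
python3 - <<'E'
from h import *
s=get_state(); print(s["time"],s["position"],s["wrist_force"])
m=camera_model("wrist"); im=camera("wrist"); o=im.copy()
p=proj(m,(.4484,-.2888,.065)); print(p); cv2.drawMarker(o,tuple(int(x) for x in p),(255,0,255),0,15,1)
cv2.imwrite("pics/w3.png",np.hstack([cv2.resize(o,(400,300)),cv2.resize(camera("scene")[120:390,130:490],(400,300))]))
E
```

```text
5.875 [ 0.44861065 -0.28895258  0.11074417] [ 0.67996765  0.66545774 -0.09985856]
[313.40905385 271.45827499]
```

View pics/w3.png

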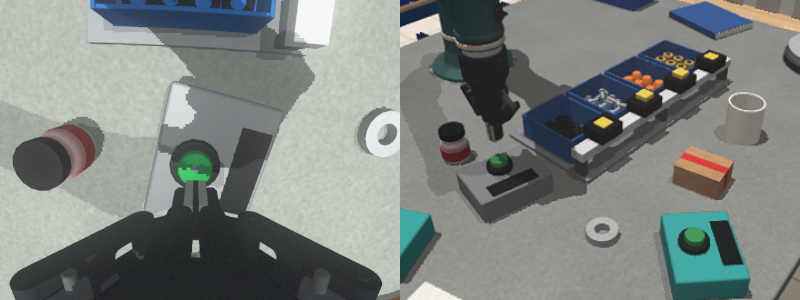

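The button at about (195,168) sits under the marker, clear of the jar. Pressing the button and then releasing.

move_arm(
  jaw=[1, 1, 1, 1, 1, 1],
  delta_pos=[
    [0, 0, 0.07],
    [0, 0, 0.1],
    [0, 0, 0.115],
    [0, 0, 0.125],
    [0, 0, 0.132],
    [0, 0, 0.135],
  ],
  turn=[
    [0, 0, 0],
    [0, 0, 0],
    [0, 0, 0],
    [0, 0, 0],
    [0, 0, 0],
    [0, 0, 0],
  ],
)

```text
time: 6.72
position: [0.4492, -0.2882, 0.0621]
ee_rot: [-2.22, -2.222, -0.002]
wrist_force: [-14.6, 12.4, 53.6]
width: 0.0001
finger_force: 26.9
```

move_arm(
  jaw=[1, 1],
  delta_pos=[
    [0, 0, 0.003],
    [0, 0, 0.003],
  ],
  turn=[
    [0, 0, 0],
    [0, 0, 0],
  ],
)

```text
time: 6.98
position: [0.4493, -0.2882, 0.0621]
ee_rot: [-2.22, -2.222, -0.003]
wrist_force: [-15.1, 13.2, 56.2]
width: -0.0003
finger_force: 28.1
```

move_arm(
  jaw=[1, 1, 1, 1, 1, 1],
  delta_pos=[
    [0, 0, -0.05],
    [0, 0, -0.15],
    [0, 0, -0.3],
    [0, 0, -0.35],
    [0, 0, -0.35],
    [0, 0, -0.35],
  ],
  turn=[
    [0, 0, 0],
    [0, 0, 0],
    [0, 0, 0],
    [0, 0, 0],
    [0, 0, 0],
    [0, 0, 0],
  ],
)

```text
time: 7.72
position: [0.4479, -0.2889, 0.1949]
ee_rot: [-2.221, -2.221, 0.001]
wrist_force: [0.3, -0.2, 0.2]
width: -0.0001
finger_force: 0.0
```

```bash
python3 - <<'E'
from h import *
a=camera("scene");b=camera("side")
cv2.imwrite("pics/f.png",np.hstack([cv2.resize(a[150:310,180:440],(400,300)),cv2.resize(b[140:370,200:400],(400,460))[:300]]))
for c,im,uv in [("side",b,(270,320))]:
    h=cv2.cvtColor(im,cv2.COLOR_BGR2HSV);M=cv2.inRange(h,(45,90,60),(75,255,255))[305:337,255:285];print(np.argwhere(M).mean(0)[::-1]+[255,305])
E
```

```text
[269.73913043 320.01242236]
```

View pics/f.png

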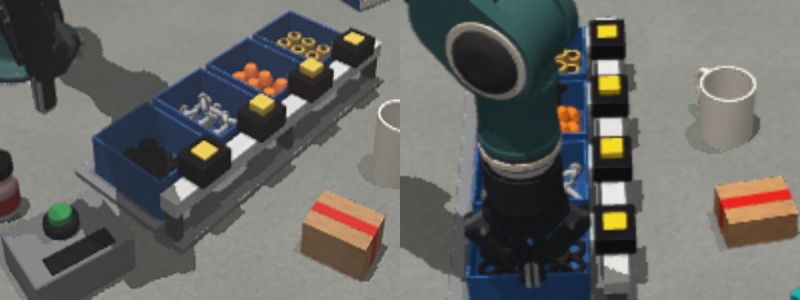

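The button is up again, and the brass and rings keys sit visibly lower than the other two. But the press stopped at z = 0.062 rather than the expected 0.059. I'll check the travel with a slow second press, reading the force at each height.

move_arm(
  jaw=[1, 1, 1, 1, 1],
  delta_pos=[
    [0, 0, 0.15],
    [0, 0, 0.28],
    [0, 0, 0.315],
    [0, 0, 0.315],
    [0, 0, 0.315],
  ],
  turn=[
    [0, 0, 0],
    [0, 0, 0],
    [0, 0, 0],
    [0, 0, 0],
    [0, 0, 0],
  ],
)

```text
time: 8.45
position: [0.4498, -0.2901, 0.0713]
ee_rot: [2.219, 2.219, 0.001]
wrist_force: [0.1, 0.1, 0.8]
width: -0.0002
finger_force: 0.0
```

move_arm(
  jaw=[1, 1],
  delta_pos=[
    [0, 0, 0.005],
    [0, 0, 0.005],
  ],
  turn=[
    [0, 0, 0],
    [0, 0, 0],
  ],
)

```text
time: 8.7
position: [0.4495, -0.2899, 0.0689]
ee_rot: [2.219, 2.219, 0.001]
wrist_force: [1.3, -1.3, 2.1]
width: -0.0002
finger_force: 0.7
```

move_arm(
  jaw=[1, 1],
  delta_pos=[
    [0, 0, 0.005],
    [0, 0, 0.005],
  ],
  turn=[
    [0, 0, 0],
    [0, 0, 0],
  ],
)

```text
time: 8.95
position: [0.4494, -0.2898, 0.0663]
ee_rot: [2.22, 2.22, 0.001]
wrist_force: [2.4, -3.0, 2.5]
width: -0.0
finger_force: 1.5
```

move_arm(
  jaw=[1, 1],
  delta_pos=[
    [0, 0, 0.005],
    [0, 0, 0.005],
  ],
  turn=[
    [0, 0, 0],
    [0, 0, 0],
  ],
)

```text
time: 9.2
position: [0.4493, -0.2897, 0.064]
ee_rot: [2.22, 2.22, 0.001]
wrist_force: [3.8, -1.5, 3.5]
width: -0.0004
finger_force: 2.1
```

move_arm(
  jaw=[1, 1],
  delta_pos=[
    [0, 0, 0.005],
    [0, 0, 0.005],
  ],
  turn=[
    [0, 0, 0],
    [0, 0, 0],
  ],
)

```text
time: 9.45
position: [0.4493, -0.2898, 0.063]
ee_rot: [2.22, 2.22, 0.001]
wrist_force: [1.0, -1.0, 12.8]
width: 0.0001
finger_force: 6.5
```

Contact begins at about 0.069 and the spring force rises from 2 to about 4 N. The hard stop is at about 0.063, so the button gets its full 6 mm of travel and sits a few mm higher than expected. The earlier press was therefore complete too. Lifting clear now.

move_arm(
  jaw=[1, 1, 1, 1, 1, 1],
  delta_pos=[
    [0, 0, -0.05],
    [0, 0, -0.15],
    [0, 0, -0.3],
    [0, 0, -0.35],
    [0, 0, -0.35],
    [0, 0, -0.35],
  ],
  turn=[
    [0, 0, 0],
    [0, 0, 0],
    [0, 0, 0],
    [0, 0, 0],
    [0, 0, 0],
    [0, 0, 0],
  ],
)

```text
time: 10.2
position: [0.4468, -0.2883, 0.1998]
ee_rot: [-2.219, -2.218, 0.002]
wrist_force: [-1.2, 1.0, 0.5]
width: 0.0001
finger_force: 0.0
```

```bash
python3 - <<'E'
from h import *
s=get_state(); print(s["position"],s["wrist_force"])
# key face heights: up-key vs pressed: pixel centroid shift in scene view
b=camera("scene");m=camera_model("scene");h=cv2.cvtColor(b,cv2.COLOR_BGR2HSV);M=cv2.inRange(h,(20,110,150),(35,255,255))
for n,P in dict(rings=(.5453,-.110),bolts=(.5522,.0146),caps=(.5592,.1395),brass=(.566,.2645)).items():
    u,v=proj(m,(*P,.099)).astype(int); a=np.argwhere(M[v-9:v+10,u-11:u+12]); c=a.mean(0)[::-1]+[u-11,v-9]
    print(n,len(a),c.round(1),proj(m,(*P,.103)).round(1),proj(m,(*P,.095)).round(1))
print(manip.sign_off())
E
```

```text
[ 0.44683689 -0.28834734  0.19980276] [-1.17239071  1.0396157   0.50833131]
rings 100 [312.5 229.5] [312.5 225.9] [312.5 229.1]
bolts 83 [349.7 203.7] [349.8 203.2] [349.7 206.2]
caps 76 [382.  183.8] [382.1 183.6] [381.8 186.5]
brass 57 [410.  169.9] [410.  166.6] [409.7 169.4]
the job is handed in; nothing more can be done
None
```

I pressed the brass key, then the rings key, fully down, and pressed and released the green button (twice, the second to check its travel). The last images showed the bolts and caps keys still up, and the job is handed in; sign-off returned no verdict.

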